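Stand the fallen watch displays back up

ROBOT

A 7-joint arm with a two-finger parallel gripper is mounted at the origin on the work surface. World frame = base frame: x ahead of the robot, y to its left, z up, the work surface at z = 0. Lengths are in m, angles in degrees, forces in N, time in s.
With the tool pointing down it reaches from about 0.425 to 0.875 m from the base axis. Payload 4.7 kg.
Tool frame: the origin (TCP) lies at the centre of the arm's flange, where the gripper is bolted on; the fingertips stand 182 mm ahead of it and the grasp point (between the pads) lies 164 mm ahead of it (env.grip_depth is the distance from the TCP to the grasp point, in m); z points along the fingers, y is the line along which they close (so a half turn about z gives the same grasp; the last joint's range is limited). The gripper opens to 87 mm and grips with 3 to 60 N. Pads are 19 mm wide; open, the fingers measure 117 mm over their backs; the gripper's body (75 mm by 190 mm) begins 51 mm behind the grasp point.
Start: joints at [-69.093, 18.392, -4.016, 83.108, 1.295, 78.541, -3.26], TCP at [0.223, 0.61, 0.405] pointing down, gripper open.
Joint ranges: [-163.93, 163.93], [-17.29, 119.83], [-79.2, 71.16], [3.27, 140.29], [-89.18, 269.18], [5.43, 117.66], [-154.24, 154.24]. Speed limits (degrees/s): [147.25, 147.25, 180, 180, 180, 180, 180].

INTERFACE

Orientations are given as [roll, pitch, yaw] about the fixed x, y, z axes, in that order (R = Rz(yaw) Ry(pitch) Rx(roll)).
In Python, from cell import env gives the robot as it stands. The module is installed in compiled form; this text tells all that it offers.
- The arm moves only by the tool send_rows, never from a script. Its arguments are lists of equal length, an entry for each row: "xyz": the shift along the tool's x, y, z in m, a list of three; "rotation": the turn, a rotation vector about the tool's x, y, z in rad, a list of three; "jaw": the opening, from 0 (shut) to 1 (fully open). A call has 1 to 20 rows; each row shifts and turns the commanded pose from where the row before left it, along the tool's axes as they then stand; what a row does not reach is not made up. A row lasts 1/10 s, in which the tool goes at most 50 mm and 8.59 degrees, less where a joint would pass 70% of its speed; a pose out of reach is approached as far as the arm can. A call is refused whole if a number of a shift passes 0.05 or a number of a turn 0.15, either way. A call with a gripper value outside its range is refused whole. The fingers move at their own pace and stop on an object; "newtons" is the grip in N (left out, the last holds). Time passes only in rows, so rows that do not move let the fingers close. It gives the time, the measured TCP pose, the force, the opening and the grip force at its end, in the units of the state.
- env.get_obs(): the state, without advancing time (a new reading comes with each control period).
- env.read_camera(name): name is "scene" or "top" or "wrist"; returns a dict with "image" (420x560x3 uint8, blue, green, red), "fx", "fy", "cx", "cy" (pixels), "distortion" ([k1, k2, p1, p2, k3] as OpenCV has them; the pictures are not rectified), "R" (3x3) and "t" (3): a world point X has camera coordinates R X + t. Camera axes: x right, y down, z forward; pixel columns grow to the right and rows downward; lengths in m; the calibration is good to about 2 mm. A picture is of the moment at which its call begins. There is no depth.
- env.sign_off(): hands the job in; it is judged then, once.
The state is a dict: "time_s": time; "qpos": joint angles; "joint_velocities": joint speeds; "effort": joint torques, N m; "tool_pos": TCP position; "tool_rot": TCP orientation; "force": force on the tool from outside, world axes, zero at the start; "wrist_torque": the same for the moment, N m; "grip_width": finger opening in m; "grasp_force": force on a finger pad.
Only numpy, scipy, OpenCV 4.12 (cv2) and the standard library are available. Lean on these libraries where they do the work, as an engineer would, in place of code of your own. Each camera call takes 0.05 s, during which the arm holds its last target. There are 200 camera calls.

TASK

Two of the three watch display stands on the bench, the white one and the black one, have fallen on their backs. Push each of them back up with the fingertips so that it stands upright on its base where it fell, without picking it up off the bench. Leave the wooden stand and the other things on the bench as they are.

Things in the scene. Friction and masses are not known exactly. Their poses are not given: they have to be found in the camera images.
- white_stand: White L-shaped watch stand, 360 g, fallen on its back. Origin: middle of the base's rear bottom edge, on the bench lying or upright: the pivot. x: up the back plate (level now, vertical when upright); z: to the base's front edge (vertical now). Base plate: x 0-12, z 0-100 mm, now a wall; back plate: x 12-110, z 0-8, flat on the bench, brown-strapped watch on it to z 19; both 80 wide (y).
- white_edge (a point): Middle of the white stand's free base edge: top of the wall as it lies (origin +x 6, +z 100 mm), front of the base when upright. Pushed near here on its watch side towards the body's -x (1 to 2 N) the stand pivots on its rear edge; past some 30 degrees it drops upright by itself, its base then covering the 100 mm of bench beyond the pivot on that side.
- black_stand: Black L-shaped watch stand, 360 g, fallen on its back. Origin: middle of the base's rear bottom edge, on the bench lying or upright: the pivot. x: up the back plate (level now, vertical when upright); z: to the base's front edge (vertical now). Base plate: x 0-12, z 0-100 mm, now a wall; back plate: x 12-110, z 0-8, flat on the bench, orange-strapped watch on it to z 19; both 80 wide (y).
- black_edge (a point): Middle of the black stand's free base edge: top of the wall as it lies (origin +x 6, +z 100 mm), front of the base when upright. Pushed near here on its watch side towards the body's -x (1 to 2 N) the stand pivots on its rear edge; past some 30 degrees it drops upright by itself, its base then covering the 100 mm of bench beyond the pivot on that side.
- wood_stand: Dark wood stand of the same shape and size (110 mm high), green-strapped watch. It stands upright and is to be left alone. Origin: middle of the base's rear bottom edge, on the bench; z up; base reaches 100 mm towards its -x (front).
- loupe: black watchmaker's eyeglass, 36 mm across, 34 mm high, loose, standing on the bench; origin: centre of its underside. Bystander.
- pin_cup: small brass cup, 48 mm across the rim, 45 mm high, loose; origin: centre of its underside. Bystander.
- screwdriver: screwdriver with blue handle, 130 mm long, lying on the bench, loose; x along its length, origin under its middle. Bystander.
- oil_jar: small amber jar with white cap, 36 mm across, 50 mm high, loose; origin: centre of its underside. Bystander.
- cushion: grey watch cushion 75 x 50 x 35 mm with a gold-cased watch on a navy strap on top (46 mm high in all), loose; origin: centre of its underside. Bystander.
Things that resemble listed ones, but are neither listed nor needed, are in the scene too. Leave any purple look-alike of the white_stand alone.

How it is judged:
By the outcome, as a careful person would: the job done as asked, in the order asked, and still so for the second after the job is handed in, with the robot touching nothing.
It also fails if it takes over 51 s, if anything falls off the work surface, if the arm or the gripper's body presses on something with over 40 N, if the wrist force passes 120 N, or if a joint passes its speed limit or range.

## Working session

There is one attempt and no reset: what is moved stays moved. The work goes in short steps, Python scripts to look and compute and a tool call to move; the robot and the scene stay as the last step left them, time stands still between calls to the robot, and variables do not carry over. Pictures are saved under pics/ and viewed, at most 10 in all, crops included, and the job is handed in when it is done.

Besides the shell and the picture viewer there is one more tool, called after ">>>" as name(argument=value, ...), one argument or row to a line, values as JSON. send_rows: Moves the arm, as the interface text tells. Its arguments: {"type":"object","properties":{"xyz":{"type":"array"},"rotation":{"type":"array"},"jaw":{"type":"array"},"newtons":{"type":"number"}},"required":["xyz","rotation","jaw"]}

```bash
mkdir -p pics
cat > h.py <<'E'
import numpy as np, cv2, pickle
from cell import env
from scipy.spatial.transform import Rotation as Ro
def shot(n,f=None):
    c=env.read_camera(n)
    if f: cv2.imwrite('pics/'+f,c['image']); pickle.dump(c,open('pics/'+f+'.pkl','wb'))
    return c
def ray(c,px,z):
    K=np.array([[c['fx'],0,c['cx']],[0,c['fy'],c['cy']],[0,0,1]])
    u=cv2.undistortPoints(np.array(px,float).reshape(-1,1,2),K,np.array(c['distortion'])).reshape(-1,2)
    R=np.array(c['R']);o=-R.T@np.array(c['t'])
    d=np.c_[u,np.ones(len(u))]@R
    return o+d*((z-o[2])/d[:,2])[:,None]
E
python3 - <<'E'
from h import *
shot('top','top1.png');c=shot('scene','scene1.png')
o=env.get_obs();print(o['tool_pos'],o['tool_rot'],o['force'],o['time_s'])
E
```

```text
[0.22337343 0.61021628 0.40375893] [-1.79899884e+02  4.13563002e-03  1.59900142e+02] [-0.09097717 -0.15407215  0.40857717] 0.1
```

View pics/top1.png

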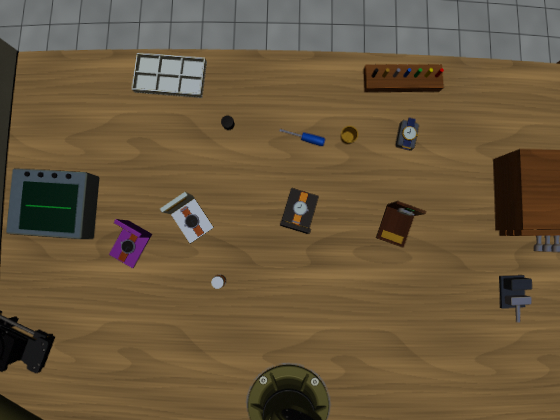

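View pics/scene1.png

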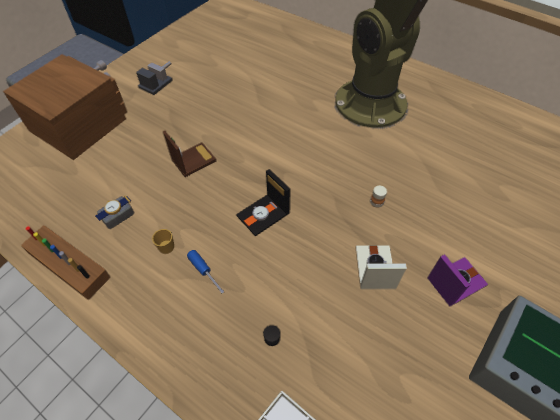

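White candidates: the white stand at top (190,217) / scene (380,265), and the purple look-alike at (130,245) / (458,278), which I leave alone. For black there is the stand at top (300,210) / scene (265,208), and the wood stand at (400,222), which is upright. I choose the white and black ones. Their walls are on the far side (white) and the robot side (black). Next is a close crop of both.

Run:
```python
import cv2,numpy as np
t=cv2.imread('pics/top1.png');s=cv2.imread('pics/scene1.png')
f=lambda im,x,y,w,h:cv2.resize(im[y:y+h,x:x+w],(400,300),interpolation=cv2.INTER_CUBIC)
g=lambda a:np.uint8(255*(a/255.)**.5)
cv2.imwrite('pics/crop1.png',np.vstack([np.hstack([f(t,150,180,80,60+8-8),g(f(t,260,180,80,60))]),np.hstack([f(s,340,235,80,60),g(f(s,225,167,100,75))])]))
```

```text
(no output)
```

View pics/crop1.png

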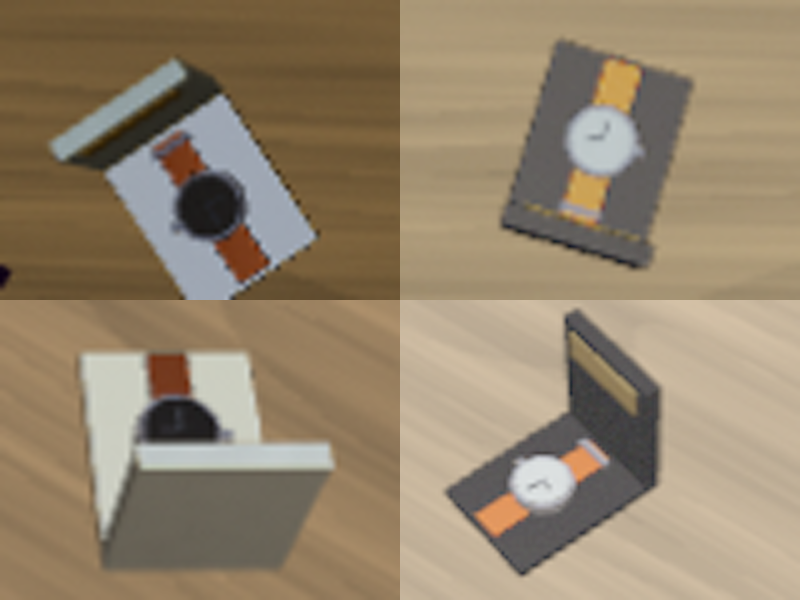

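The crop confirms both choices. The white wall's top edge runs from about (57,154) to (183,65) in the top-left tile. The black wall's top edge runs from about (505,215) to (648,256) in the top-right tile.

Run:
```python
from h import *
np.set_printoptions(precision=4,suppress=True)
L=lambda f:pickle.load(open('pics/'+f+'.pkl','rb'))
t,s=L('top1.png'),L('scene1.png')
P=lambda a,k,ox,oy:np.array(a,float)/k+[ox,oy]
wt=P([[50,147],[177,58],[65,162],[188,73]],5,150,180)
bt=P([[102,226],[242,268],[110,205],[252,245]],5,260,180)
for n,px in(('w',wt),('b',bt)):
    e=ray(t,px,.1);print(n,'edge top cam\n',e[:,:2],e.mean(0))
    d=e[1]-e[0];print('len',np.linalg.norm(d),'edge dir',np.degrees(np.arctan2(d[1],d[0])))
print('w plate',ray(t,P([[222,95],[318,238],[107,172]],5,150,180),.008)[:,:2])
print('b plate',ray(t,P([[162,40],[292,80]],5,260,180),.008)[:,:2])
print('w scene edge',ray(s,P([[140,147],[330,147],[138,168],[330,168]],5,340,235),.1).round(4))
print('b scene edge outer',ray(s,P([[173,10],[259,87]],4,225,167),.1))
print('b scene plate',ray(s,P([[47,192],[122,275]],4,225,167),.008))
print('others loupe,jar,',ray(t,[[228,122],[218,282]],.03)[:,:2],'wood',ray(t,[[405,208],[378,237]],.05)[:,:2], 'purple',ray(t,[[117,222],[145,238]],.1)[:,:2])
print('camera centers',-np.array(t['R']).T@t['t'])
```

```text
w edge top cam
 [[0.522  0.3449]
 [0.5697 0.2805]
 [0.5145 0.3367]
 [0.5621 0.2744]] [0.5421 0.3091 0.1   ]
len 0.08014706811311248 edge dir -53.49597049987084
b edge top cam
 [[ 0.4897  0.0336]
 [ 0.4702 -0.0381]
 [ 0.5005  0.0298]
 [ 0.482  -0.0429]] [ 0.4856 -0.0044  0.1   ]
len 0.07426084612608698 edge dir -105.24343846366567
w plate [[0.5588 0.2745]
 [0.4808 0.2179]
 [0.5142 0.3374]]
b plate [[ 0.5961  0.0031]
 [ 0.5757 -0.0693]]
w scene edge [[0.5612 0.2808 0.1   ]
 [0.5162 0.3444 0.1   ]
 [0.5701 0.2848 0.1   ]
 [0.5249 0.3487 0.1   ]]
b scene edge outer [[ 0.4739 -0.0379  0.1   ]
 [ 0.4924  0.0379  0.1   ]]
b scene plate [[ 0.5761 -0.0628  0.008 ]
 [ 0.5971  0.0123  0.008 ]]
others loupe,jar, [[0.7732 0.1858]
 [0.3343 0.1977]] wood [[ 0.5453 -0.2991]
 [ 0.4661 -0.2268]] purple [[0.4863 0.4575]
 [0.4472 0.3811]]
camera centers [0.4576 0.0324 1.2303]
```

>>> send_rows(
  xyz=[
    [-0.038,-0.02,0],
    [-0.038,-0.02,0],
    [-0.038,-0.02,0],
    [-0.038,-0.02,0],
    [-0.038,-0.02,0],
    [-0.038,-0.02,0],
    [-0.038,-0.02,0],
    [-0.038,-0.02,0],
    [-0.038,-0.02,0],
    [-0.038,-0.02,0],
    [0,0,0],
    [0,0,0],
    [0,0,0],
    [0,0,0],
    [0,0,0],
    [0,0,0],
    [0,0,0],
    [0,0,0],
    [0,0,0],
  ],
  rotation=[
    [0,0,0],
    [0,0,0],
    [0,0,0],
    [0,0,0],
    [0,0,0],
    [0,0,0],
    [0,0,0],
    [0,0,0],
    [0,0,0],
    [0,0,0],
    [0,0,-0.14],
    [0,0,-0.14],
    [0,0,-0.14],
    [0,0,-0.14],
    [0,0,-0.14],
    [0,0,-0.14],
    [0,0,-0.14],
    [0,0,0],
    [0,0,0],
  ],
  jaw=[0,0,0,0,0,0,0,0,0,0,0,0,0,0,0,0,0,0,0],
)

```text
time_s: 2.0
tool_pos: [0.5115, 0.2919, 0.4044]
tool_rot: [180.0, -0.0, -144.1]
force: [-0.1, -0.2, -0.6]
grip_width: 0.0003
grasp_force: 0.0
```

>>> send_rows(
  xyz=[
    [0,0,0.0224],
    [0,0,0.0224],
    [0,0,0.0224],
    [0,0,0.0224],
    [0,0,0.0224],
    [0,0,0.0224],
    [-0.005,0,0],
    [-0.005,0,0],
    [-0.004,0,0],
    [-0.004,0,0],
    [-0.004,0,0],
  ],
  rotation=[
    [0,0,0],
    [0,0,0],
    [0,0,0],
    [0,0,0],
    [0,0,0],
    [0,0,0],
    [0,0,0],
    [0,0,0],
    [0,0,0],
    [0,0,0],
    [0,0,0],
  ],
  jaw=[0,0,0,0,0,0,0,0,0,0,0],
)

```text
time_s: 3.1
tool_pos: [0.5299, 0.3053, 0.2715]
tool_rot: [-180.0, 0.1, -144.0]
force: [-1.0, 0.0, 2.2]
grip_width: 0.0005
grasp_force: 0.4
```

Run:
```python
from h import *
o=env.get_obs();print(o['force'],o['tool_pos'])
a=shot('scene','s2.png')['image'];b=shot('top','t2.png')['image']
f=lambda im,x,y:cv2.resize(im[y:y+150,x:x+200],(400,300),interpolation=cv2.INTER_CUBIC)
cv2.imwrite('pics/c2.png',np.hstack([f(a,290,170),f(b,100,140)]))
```

```text
[-0.96260445  0.03148477  2.20857645] [0.52985827 0.30530671 0.27147957]
```

View pics/c2.png

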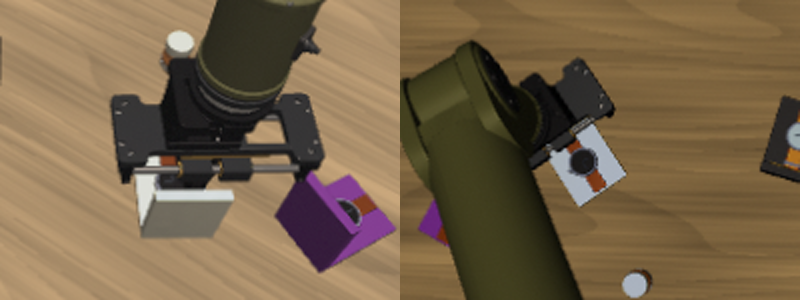

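The tool is centred and touching the white wall (at about (185,190) in the left tile). Next I push along an arc.

>>> send_rows(
  xyz=[
    [-0.004,0,0],
    [-0.004,0,0],
    [-0.004,0,0.001],
    [-0.004,0,0.001],
    [-0.004,0,0.001],
    [-0.004,0,0.001],
  ],
  rotation=[
    [0,0,0],
    [0,0,0],
    [0,0,0],
    [0,0,0],
    [0,0,0],
    [0,0,0],
  ],
  jaw=[0,0,0,0,0,0],
)

```text
time_s: 3.8
tool_pos: [0.549, 0.3193, 0.2662]
tool_rot: [180.0, 0.0, -143.9]
force: [-0.3, -0.1, -0.1]
grip_width: 0.0006
grasp_force: 0.2
```

Run:
```python
from h import *
o=env.get_obs();print(o['force'],o['tool_pos'])
a=shot('scene','s3.png')['image'];b=shot('top','t3.png')['image']
f=lambda im,x,y:cv2.resize(im[y:y+150,x:x+200],(400,300),interpolation=cv2.INTER_CUBIC)
cv2.imwrite('pics/c3.png',np.hstack([f(a,290,170),f(b,100,140)]))
```

```text
[-0.31722867 -0.10965544 -0.09488537] [0.54902943 0.31934428 0.266196  ]
```

View pics/c3.png

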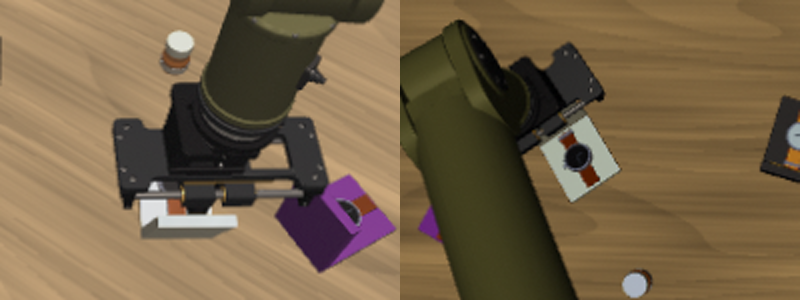

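The stand is pivoting: the wall leans while its bottom edge stays at about row 237. I continue the push.

>>> send_rows(
  xyz=[
    [-0.004,0,0.001],
    [-0.004,0,0.002],
    [-0.004,0,0.002],
    [-0.004,0,0.002],
    [-0.004,0,0.002],
    [-0.004,0,0.002],
    [-0.004,0,0.002],
    [-0.004,0,0.002],
    [0,0,0],
    [0,0,0],
    [0,0,0],
    [0,0,0],
  ],
  rotation=[
    [0,0,0],
    [0,0,0],
    [0,0,0],
    [0,0,0],
    [0,0,0],
    [0,0,0],
    [0,0,0],
    [0,0,0],
    [0,0,0],
    [0,0,0],
    [0,0,0],
    [0,0,0],
  ],
  jaw=[0,0,0,0,0,0,0,0,0,0,0,0],
)

```text
time_s: 5.1
tool_pos: [0.5745, 0.3379, 0.2516]
tool_rot: [180.0, 0.0, -144.0]
force: [-0.1, 1.5, 0.7]
grip_width: 0.0005
grasp_force: 0.0
```

Run:
```python
from h import *
o=env.get_obs();print(o['force'],o['tool_pos'])
a=shot('scene','s4.png')['image'];b=shot('top','t4.png')['image']
f=lambda im,x,y:cv2.resize(im[y:y+150,x:x+200],(400,300),interpolation=cv2.INTER_CUBIC)
cv2.imwrite('pics/c4.png',np.hstack([f(a,290,170),f(b,100,140)]))
```

```text
[-0.11776641  1.51673718  0.67468697] [0.57454093 0.33785955 0.2515504 ]
```

View pics/c4.png

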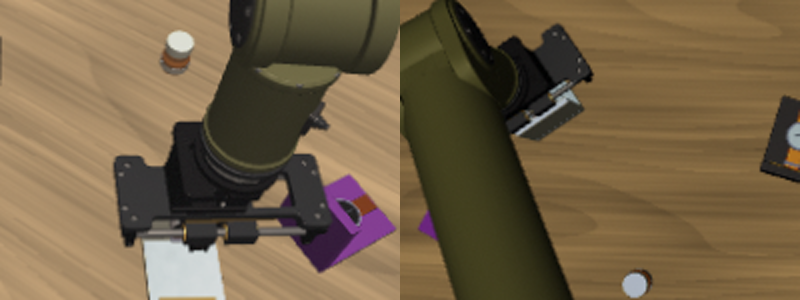

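White has dropped: the base plate is now flat at about (185,270). I ease forward, away from the back plate, then lift straight up.

>>> send_rows(
  xyz=[
    [-0.005,0,0],
    [-0.005,0,0],
    [-0.003,0,0],
    [0,0,0],
    [0,0,-0.03],
    [0,0,-0.04],
    [0,0,-0.04],
    [0,0,-0.04],
    [0,0,0],
    [0,0,0],
  ],
  rotation=[
    [0,0,0],
    [0,0,0],
    [0,0,0],
    [0,0,0],
    [0,0,0],
    [0,0,0],
    [0,0,0],
    [0,0,0],
    [0,0,0],
    [0,0,0],
  ],
  jaw=[0,0,0,0,0,0,0,0,0,0],
)

```text
time_s: 6.2
tool_pos: [0.5853, 0.3456, 0.4029]
tool_rot: [-180.0, 0.2, -143.9]
force: [0.4, 0.3, -1.0]
grip_width: 0.0002
grasp_force: 0.0
```

>>> send_rows(
  xyz=[
    [0.0262,-0.0252,0],
    [0.0262,-0.0252,0],
    [0.0262,-0.0252,0],
    [0.0262,-0.0252,0],
    [0.0262,-0.0252,0],
    [0.0262,-0.0252,0],
    [0.0262,-0.0252,0],
    [0.0262,-0.0252,0],
    [0.0262,-0.0252,0],
    [0.0262,-0.0252,0],
    [0,0,0],
    [0,0,0],
    [0,0,0],
    [0,0,0],
    [0,0,0],
    [0,0,0],
    [0,0,0],
    [0,0,0],
    [0,0,0],
  ],
  rotation=[
    [0,0,0],
    [0,0,0],
    [0,0,0],
    [0,0,0],
    [0,0,0],
    [0,0,0],
    [0,0,0],
    [0,0,0],
    [0,0,0],
    [0,0,0],
    [0,0,0.13],
    [0,0,0.13],
    [0,0,0.13],
    [0,0,0.13],
    [0,0,0.13],
    [0,0,0.13],
    [0,0,0.13],
    [0,0,0],
    [0,0,0],
  ],
  jaw=[0,0,0,0,0,0,0,0,0,0,0,0,0,0,0,0,0,0,0],
)

```text
time_s: 8.1
tool_pos: [0.5213, -0.0123, 0.4002]
tool_rot: [-180.0, -0.1, 164.1]
force: [1.2, -0.4, 0.9]
grip_width: 0.0006
grasp_force: 0.0
```

Run:
```python
from h import *
o=env.get_obs();print(o['qpos'],o['tool_pos'])
a=shot('scene','s5.png')['image'];b=shot('top','t5.png')['image']
f=lambda im,x,y:cv2.resize(im[y:y+225,x:x+300],(400,300),interpolation=cv2.INTER_CUBIC)
cv2.imwrite('pics/c5.png',np.hstack([f(a,220,120),f(b,70,80)]))
```

```text
[-19.92431797   2.5948529   19.00810861 102.25879755  -0.85911566
  75.40794272  73.3797729 ] [ 0.52125671 -0.01227625  0.40019165]
```

View pics/c5.png

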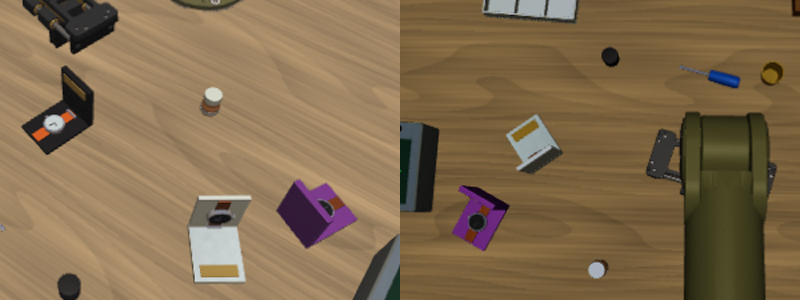

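The white stand is upright (left tile (217,240)), and the purple one, jar and loupe are untouched. Black is next: descend and approach.

>>> send_rows(
  xyz=[
    [0,0,0.0217],
    [0,0,0.0217],
    [0,0,0.0217],
    [0,0,0.0217],
    [0,0,0.0217],
    [0,0,0.0217],
    [0.005,0,0],
    [0.005,0,0],
    [0.004,0,0],
    [0.004,0,0],
    [0.004,0,0],
    [0.004,0,0],
  ],
  rotation=[
    [0,0,0],
    [0,0,0],
    [0,0,0],
    [0,0,0],
    [0,0,0],
    [0,0,0],
    [0,0,0],
    [0,0,0],
    [0,0,0],
    [0,0,0],
    [0,0,0],
    [0,0,0],
  ],
  jaw=[0,0,0,0,0,0,0,0,0,0,0,0],
)

```text
time_s: 9.4
tool_pos: [0.4967, -0.005, 0.272]
tool_rot: [179.9, 0.1, 163.9]
force: [1.0, -0.5, 0.6]
grip_width: 0.0002
grasp_force: 0.4
```

Run:
```python
from h import *
o=env.get_obs();print(o['qpos'],o['tool_pos'],o['force'])
a=shot('scene','s6.png')['image'];b=shot('top','t6.png')['image']
f=lambda im,x,y:cv2.resize(im[y:y+150,x:x+200],(400,300),interpolation=cv2.INTER_CUBIC)
cv2.imwrite('pics/c6.png',np.hstack([f(a,190,100),f(b,200,140)]))
```

```text
[-20.04287507   6.04908144  18.56543298 114.27952292  -2.24030263
  59.88031182  73.46994206] [ 0.49669779 -0.00504853  0.27203329] [ 0.99167032 -0.45996651  0.56187306]
```

View pics/c6.png

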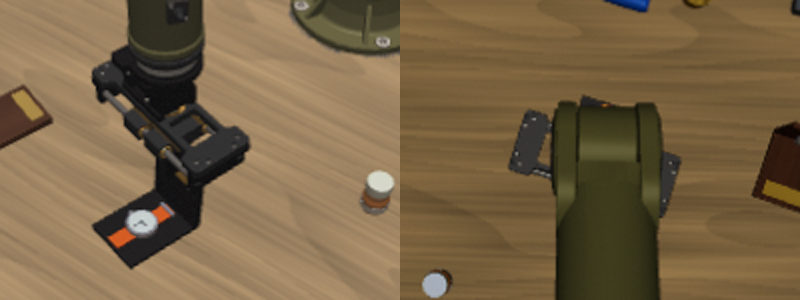

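The tool is at the black wall (left tile (180,195)), and I push along the arc.

>>> send_rows(
  xyz=[
    [0.004,0,0],
    [0.004,0,0],
    [0.004,0,0.001],
    [0.004,0,0.001],
    [0.004,0,0.001],
    [0.004,0,0.001],
    [0.004,0,0.001],
    [0.004,0,0.002],
    [0.004,0,0.002],
  ],
  rotation=[
    [0,0,0],
    [0,0,0],
    [0,0,0],
    [0,0,0],
    [0,0,0],
    [0,0,0],
    [0,0,0],
    [0,0,0],
    [0,0,0],
  ],
  jaw=[0,0,0,0,0,0,0,0,0],
)

```text
time_s: 10.4
tool_pos: [0.4616, 0.0049, 0.2619]
tool_rot: [180.0, -0.0, 163.9]
force: [0.1, -0.6, 0.8]
grip_width: 0.0008
grasp_force: 0.0
```

>>> send_rows(
  xyz=[
    [0.004,0,0.002],
    [0.004,0,0.002],
    [0.004,0,0.002],
    [0.004,0,0.002],
    [0.004,0,0.002],
    [0,0,0],
    [0,0,0],
    [0,0,0],
    [0,0,0],
  ],
  rotation=[
    [0,0,0],
    [0,0,0],
    [0,0,0],
    [0,0,0],
    [0,0,0],
    [0,0,0],
    [0,0,0],
    [0,0,0],
    [0,0,0],
  ],
  jaw=[0,0,0,0,0,0,0,0,0],
)

```text
time_s: 11.3
tool_pos: [0.443, 0.0103, 0.2523]
tool_rot: [180.0, 0.0, 163.9]
force: [0.3, -0.6, 0.9]
grip_width: 0.0
grasp_force: 0.0
```

Run:
```python
from h import *
o=env.get_obs();print(o['qpos'],o['tool_pos'],o['force'])
a=shot('scene','s7.png')['image'];b=shot('top','t7.png')['image']
f=lambda im,x,y:cv2.resize(im[y:y+150,x:x+200],(400,300),interpolation=cv2.INTER_CUBIC)
cv2.imwrite('pics/c7.png',np.hstack([f(a,190,100),f(b,200,140)]))
```

```text
[-21.66464307   0.87503941  17.09345066 122.03854063  -0.30790545
  57.10304237  69.50080385] [0.44299839 0.01034599 0.25229283] [ 0.29358893 -0.63805229  0.90896323]
```

View pics/c7.png

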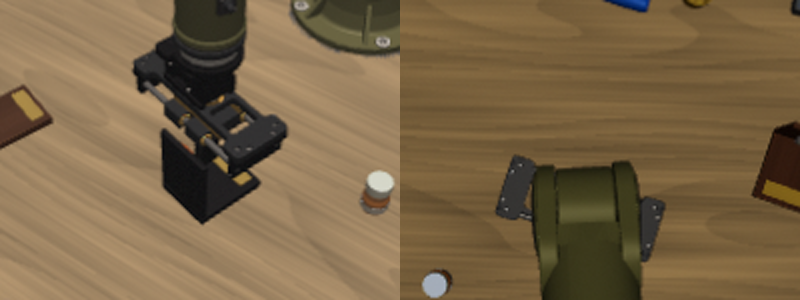

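The black stand is upright (plate vertical at left tile (185,175)). I lift clear and back off.

>>> send_rows(
  xyz=[
    [0.004,0,0],
    [0.004,0,0],
    [0,0,0],
    [0,0,-0.03],
    [0,0,-0.04],
    [0,0,-0.04],
    [0,0,-0.04],
    [0,-0.04,0],
    [0,-0.05,0],
    [0,-0.05,0],
    [0,-0.05,0],
    [0,-0.05,0],
    [0,0,0],
    [0,0,0],
    [0,0,0],
  ],
  rotation=[
    [0,0,0],
    [0,0,0],
    [0,0,0],
    [0,0,0],
    [0,0,0],
    [0,0,0],
    [0,0,0],
    [0,0,0],
    [0,0,0],
    [0,0,0],
    [0,0,0],
    [0,0,0],
    [0,0,0],
    [0,0,0],
    [0,0,0],
  ],
  jaw=[0,0,0,0,0,0,0,0,0,0,0,0,0,0,0],
)

```text
time_s: 12.9
tool_pos: [0.369, -0.2169, 0.402]
tool_rot: [180.0, -0.0, 164.0]
force: [-0.2, 1.1, 0.1]
grip_width: 0.0002
grasp_force: 0.0
```

Run:
```python
from h import *
a=shot('scene','s8.png')['image'];b=shot('top','t8.png')['image']
f=lambda im:cv2.resize(im,(400,300),interpolation=cv2.INTER_AREA)
cv2.imwrite('pics/c8.png',np.hstack([f(a),f(b)]))
```

```text
(no output)
```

View pics/c8.png

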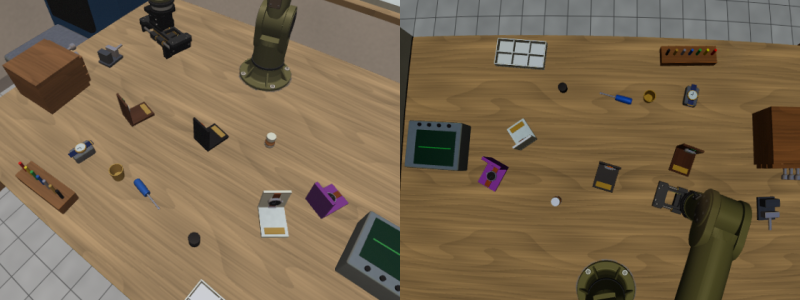

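Both stands are upright (left tile: white (273,215), black (210,133)). The other things look to be in place and the arm is clear.

```bash
python3 -c "
from cell import env
print(env.sign_off())"
```

```text
the job is handed in; nothing more can be done
None
```

I pushed the white and black stands back upright where they fell. The last pictures show the wooden stand, the purple look-alike and the other things in place, and the job was handed in at about 13 s with the arm clear of everything.

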